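Hold a colour probe flush on a tilted pen display

ROBOT

A 6-joint arm with a two-finger parallel gripper is mounted at the origin on the work surface. World frame = base frame: x ahead of the robot, y to its left, z up, the work surface at z = 0. Lengths are in m, angles in rad, forces in N, time in s.
With the tool pointing down it reaches from about 0.225 to 0.875 m from the base axis. Payload 3.4 kg.
Tool frame: the origin (TCP) lies on the centre line of the jaws, within the pads' length; the fingertips stand 17 mm ahead of it and the grasp point (between the pads) lies 2 mm behind it; z points along the fingers, y is the line along which they close (so a half turn about z gives the same grasp; the last joint's range is limited). The gripper opens to 85 mm and grips with 20 to 120 N. Pads are 22 mm wide; open, the fingers measure 114 mm over their backs; the gripper's body (76 mm by 85 mm) begins 54 mm behind the grasp point. The pads swing forward as they close: fully open they stand 13 mm farther back than shut.
Start: joints at [1.001, 0.276, 1.505, -0, 1.361, -0.121], TCP at [0.25, 0.518, 0.248] pointing down, gripper open.
Joint ranges: [-2.89, 2.89], [-0.75, 2.08], [0.22, 2.7], [-1.18, 4.32], [0.11, 2.71], [-2.7, 2.7]. Speed limits (rad/s): [2.57, 2.57, 3.14, 3.14, 3.14, 3.14].

INTERFACE

Orientations are given as a unit quaternion [w, x, y, z].
In Python, from rig import manip gives the robot as it stands.
- The arm moves only by the tool move_arm, never from a script. Its argument "steps" is one flat list of numbers, 7 for each row, row after row: the turn, a rotation vector about the world's x, y, z normalised to -1 to 1, where 1 is 360 degrees, then the shift along the world's x, y, z normalised to -1 to 1, where 1 is 1 m, then the opening, from -1 (shut) to 1 (fully open). A call has exactly 10 rows; each row is the pose to reach, as a shift and turn from the pose commanded when the call began, turning the shorter way round; what a row does not reach only later rows make up. A row lasts 1/10 s, in which the tool goes at most 50 mm and 8.59 degrees, less where a joint would pass 70% of its speed; a pose out of reach is approached as far as the arm can. A call with a number of a shift or a turn outside -1 to 1 is refused whole. A call with a gripper value outside its range is refused whole. The fingers move at their own pace and stop on an object; "squeeze" is the grip in N (left out, the last holds). Time passes only in rows, so rows that repeat a pose let the fingers close, or fill a call up. It gives the time, the measured TCP pose, the force, the opening and the grip force at its end, in the units of the state.
- manip.get_state(): the state, without advancing time (a new reading comes with each control period).
- manip.get_image(name): name is "side" or "top"; returns a dict with "pixels" (480x640x3 uint8, blue, green, red), "fx", "fy", "cx", "cy" (pixels), "R" (3x3) and "t" (3): a world point X has camera coordinates R X + t. Camera axes: x right, y down, z forward; pixel columns grow to the right and rows downward; lengths in m; the calibration is good to about 2 mm. A picture is of the moment at which its call begins. There is no depth.
- manip.sign_off(): hands the job in; it is judged then, once.
The state is a dict: "clock": time; "qpos": joint angles; "qd": joint speeds; "effort": joint torques, N m; "position": TCP position; "ee_rot": TCP orientation; "contact_force": force on the tool from outside, world axes, zero at the start; "moment": the same for the moment, N m; "width": finger opening in m; "gripper_force": force on a finger pad.
Only numpy, scipy, OpenCV 4.12 (cv2) and the standard library are available. Lean on these libraries where they do the work, as an engineer would, in place of code of your own. Each camera call takes 0.05 s, during which the arm holds its last target. There are 200 camera calls.

TASK

Pick the colour probe up off its rest by its black grip and hold its flat foot flush against the sloping screen of the pen display, over the middle of the white patch, pressing until its sprung foot gives but not to its stop. Keep it there steadily for at least three seconds to take the reading, and finish still holding it pressed against the screen: do not let go. Touch the screen with nothing but the probe, and do not shift the display or change its tilt, nor disturb the book, the mug or the pen.

Things in the scene. Friction and masses are not known exactly. Their poses are not given: they have to be found in the camera images.
- probe_center (a point): Centre of the colour probe's black upright grip block, 48 mm (own x) by 36 mm (own y) by 48 mm tall. Under it, on a sprung neck, is a flat grey foot plate 72 mm (x) by 64 mm (y), 10 mm thick, leaving 14 mm clear below the grip. Loose, 120 to 200 g. Own z points up out of the grip. It starts foot down on its rest, turned up to 0.9 rad. On the screen it may be turned any way about its z.
- probe_foot (a point): Centre of the flat underside of the probe's foot, 48 mm below probe_center along the probe's own z when not pressed; same axes. It is this face that must lie flush on the screen.
- probe: The same loose probe, foot included; origin 48 mm below probe_center (where the underside is when not pressed), same axes.
- foot (a joint): How far the sprung foot is pushed in towards the grip, m: 0 out, 0.012 at its stop. It begins to give at about 2.4 N and then takes 1.2 N more per mm (8.4 N at 5 mm, 16.8 N at 12 mm); past the stop it is rigid.
- rest: Fixed flat white block 110 x 110 x 14 mm that the probe starts on; origin at the centre of its underside on the table. Left or right of the display.
- screen_mid (a point): Middle of the screen's surface, also the middle of an 80 mm square white patch drawn on it. Own x points up the slope (away from the robot), y along the screen's level width (to the left), z out of the screen, square to it, up and towards the robot. The panel is 170 (x) by 240 (y) by 10 mm, grey in a black frame, its face flat. Low edge towards the robot, turned by up to 0.3 rad.
- screen: The tilting panel itself; origin on the hinge, 87 mm down the slope from and 9 mm below screen_mid; same axes. It slopes between 0.28 and 0.66 rad from level, differently each time. Its friction hinge along the lower edge is very stiff: it keeps its tilt under a push of 30 N. Over 30 N harms the screen.
- book: Bystander: loose paperback lying flat, 105 (x) by 150 (y) by 18 mm, on the other side of the display from the rest; origin at the centre of its underside.
- mug: Bystander: white mug, 80 mm across, 90 mm tall, beyond the display on the left; origin at the centre of its underside.
- pen: Bystander: black pen 135 mm long, 11 mm thick, lying beyond the display on the right; origin at the centre of its underside.
Things that resemble listed ones, but are neither listed nor needed, are in the scene too. There is more than one size of the probe; the job needs the larger. There is more than one size of the rest; the job needs the smaller.

How it is judged:
By the outcome, as a careful person would: the job done as asked, in the order asked, and still so for the second after the job is handed in, while the arm keeps its last pose, push and grip.
It also fails if it takes over 45 s, if anything falls off the work surface, if the arm or the gripper's body presses on something with over 40 N, if the wrist force passes 120 N, or if a joint passes its speed limit or range.

## Working session

There is one attempt and no reset: what is moved stays moved. The work goes in short steps, Python scripts to look and compute and a tool call to move; the robot and the scene stay as the last step left them, time stands still between calls to the robot, and variables do not carry over. Pictures are saved under pics/ and viewed, at most 10 in all, crops included, and the job is handed in when it is done.

Besides the shell and the picture viewer there is one more tool, called as name(argument=value, ...), one argument or row to a line, values as JSON. move_arm: Moves the arm, as the interface text tells. Scaled input: -1 to 1 covers 1 m each way for a shift and 360 degrees each way for a turn. Its arguments: {"type":"object","properties":{"steps":{"type":"array"},"squeeze":{"type":"number"}},"required":["steps"]}

```bash
mkdir -p pics; python3 - <<'E'
from rig import manip
import cv2,json,numpy as np
for n in("side","top"):
    im=manip.get_image(n); cv2.imwrite(f"pics/{n}0.png",im["pixels"])
    print(n,im["fx"],im["fy"],im["cx"],im["cy"],np.round(im["R"],4).tolist(),np.round(im["t"],4).tolist())
print(manip.get_state())
E
```

```text
side 559.4904979745162 559.4904979745162 322.5149140172193 230.39504947856636 [[0.9831, -0.1827, -0.0063], [-0.1158, -0.5955, -0.7949], [0.1415, 0.7823, -0.6066]] [-0.5519, 0.1069, 1.1089]
top 568.2579352024602 568.2579352024602 324.3683174263208 241.67123220239176 [[0.0026, -0.9999, -0.0115], [-0.9899, -0.001, -0.1417], [0.1417, 0.0118, -0.9898]] [0.0072, 0.5535, 1.1462]
{'clock': 0.1, 'qpos': array([ 1.00096200e+00,  2.76544438e-01,  1.50598481e+00,  1.61879743e-05,
        1.36067966e+00, -1.20950245e-01]), 'qd': array([ 1.59494605e-03,  1.91092025e-04, -2.39254536e-03, -4.67191815e-06,
        4.39223393e-04, -5.27625323e-05]), 'effort': array([ 8.94419463e-04, -4.17700016e+01, -2.46404189e+01, -8.44336705e-05,
        5.82860346e-03, -1.01673004e-05]), 'position': array([0.2492716 , 0.51768979, 0.2475276 ]), 'ee_rot': array([-2.81051608e-04,  2.22564009e-01,  9.74917745e-01, -7.57722254e-04]), 'contact_force': array([0.93716668, 0.41222576, 0.13112562]), 'moment': array([-0.01793388, -0.00027584, -0.00073587]), 'gripper_force': 0.0, 'width': 0.08571619475635564}
```

View pics/side0.png

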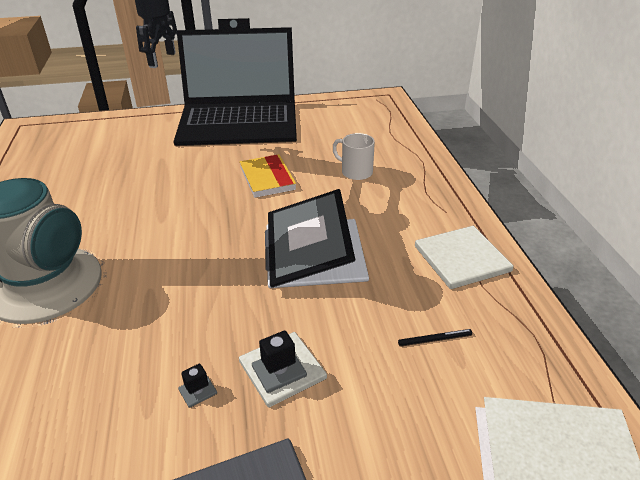

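View pics/top0.png

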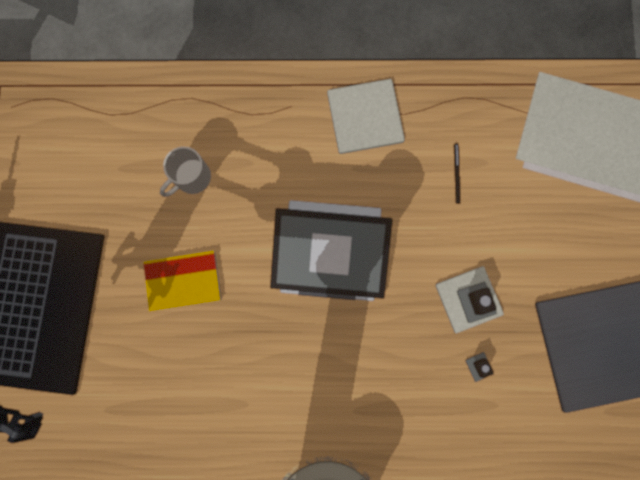

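Two probes are visible. The large one is on the small white rest at side (278,355) / top (480,300), and the small one is on the table at side (196,383) / top (481,367). I choose the large one. The screen patch is at side (306,233) / top (330,255). Next is a close crop of both.

```bash
python3 - <<'E'
import cv2,numpy as np
s=cv2.imread("pics/side0.png");t=cv2.imread("pics/top0.png")
f=lambda im,x,y,w,h,k:cv2.resize(im[y:y+h,x:x+w],None,fx=k,fy=k,interpolation=cv2.INTER_CUBIC)
a=f(s,230,320,100,75,4);b=f(t,430,260,100,75,4)
c=f(s,255,180,130,97.5.__int__(),400/130)[:300];d=f(t,262,197,140,105,400/140)[:300]
c=cv2.resize(c,(400,300));d=cv2.resize(d,(400,300))
cv2.imwrite("pics/comp.png",cv2.convertScaleAbs(np.vstack([np.hstack([a,b]),np.hstack([c,d])]),alpha=1.4))
E
```

```text
(no output)
```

View pics/comp.png

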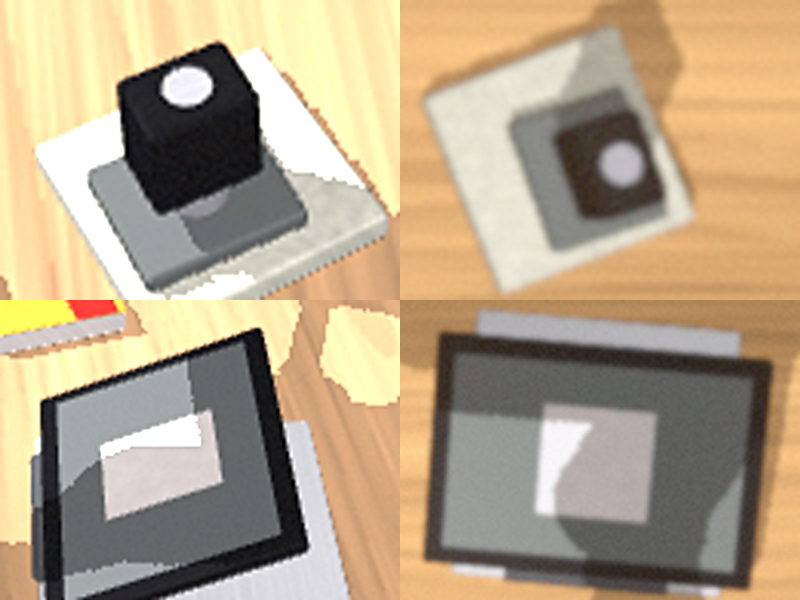

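```bash
cat > h.py <<'E'
import numpy as np
from scipy.optimize import least_squares
from scipy.spatial.transform import Rotation as R
C={"side":(559.49,322.515,230.395,np.array([[0.9831,-0.1827,-0.0063],[-0.1158,-0.5955,-0.7949],[0.1415,0.7823,-0.6066]]),np.array([-0.5519,0.1069,1.1089])),
"top":(568.258,324.368,241.671,np.array([[0.0026,-0.9999,-0.0115],[-0.9899,-0.001,-0.1417],[0.1417,0.0118,-0.9898]]),np.array([0.0072,0.5535,1.1462]))}
def proj(c,X):
    f,cx,cy,Rm,t=C[c];p=np.asarray(X)@Rm.T+t
    return p[:,:2]/p[:,2:]*f+[cx,cy]
E
cat > fit.py <<'E'
from h import *
def un(p,x0,y0,kx,ky=None): return (np.array(p,float)+.5)/[kx,ky or kx]-.5+[x0,y0]
pq=np.array([[1,1],[1,-1],[-1,-1],[-1,1]])
h=lambda a,b,z:np.c_[pq*[a/2,b/2],np.full(4,z)]
# screen
sp=un([(212,110),(223,182),(106,221),(100,146)],255,180,400/130,300/97)
sc=np.vstack([un([(262,28),(308,250),(42,100)],255,180,400/130,300/97)])
tp=un([(143,103),(257,112),(246,224),(134,213)],262,197,20/7)
tc=un([(40,33),(372,60),(348,288),(26,258)],262,197,20/7)
P=h(.08,.08,0);Q=h(.17,.24,0)
def pose(v): return R.from_euler("ZY",[v[3],-v[4]])
def res(v):
    A=pose(v); g=lambda c,X:proj(c,A.apply(X)+v[:3])
    return np.r_[(g("side",P)-sp).ravel(),(g("side",Q[[0,1,3]])-sc).ravel(),(g("top",P)-tp).ravel(),(g("top",Q)-tc).ravel()]
s=least_squares(res,[.5,0,.06,0,.45]);print("screen",s.x.round(4));print(s.fun.round(1))
print("normal",pose(s.x).as_matrix()[:,2].round(4))
# probe
F=h(.072,.064,.010); T=np.array([[0,0,.072]])
s1=un([(187,87)],230,320,4);s2=un([(305,215),(150,277),(90,174)],230,320,4)
t1=un([(222,165)],430,260,4);t2=un([(218,90),(155,250),(110,122)],430,260,4)
def resp(v):
    A=R.from_euler("z",v[3]);g=lambda c,X:proj(c,A.apply(X)+v[:3])
    return np.r_[(g("side",T)-s1).ravel(),(g("side",F[[1,2,3]])-s2).ravel(),(g("top",T)-t1).ravel(),(g("top",F[[1,2,3]][[0,1,2]])-t2).ravel()][M]
# side order: right=(+x,-y), bottom=(-x,-y), left=(-x,+y); top: TR=(+x,-y) is (218,90); TL=(+x,+y) is (110,122); BL=(-x,+y)
F3=F
def resp(v):
    A=R.from_euler("z",v[3]);g=lambda c,X:proj(c,A.apply(X)+v[:3])
    return np.r_[(g("side",T)-s1).ravel(),(g("side",F[[1,2,3]])-s2).ravel(),(g("top",T)-t1).ravel(),(g("top",F[[1,3,0]])-t2).ravel()]
p=least_squares(resp,[.45,-.27,.014,.34]);print("probe",p.x.round(4));print(p.fun.round(1))
E
python3 fit.py
```

```text
screen [ 0.5278 -0.0037  0.0529 -0.0911  0.3025]
[-0.3  0.9 -0.1  1.1  0.   0.2  0.3  0.5 -0.6  0.2 -0.6 -1.5 -1.3 -0.1
  0.6 -0.6 -0.4 -0.2 -0.1 -1.2  0.5 -0.9 -0.6 -1.4  0.8 -0.2  0.6  1.1
 -1.6  0.8]
normal [-0.2967  0.0271  0.9546]
probe [ 0.4307 -0.309   0.0113  0.3133]
[-0.1  0.4  1.1 -0.7 -0.9  1.6 -1.7 -1.  -0.4 -0.6  1.1 -1.8 -0.3  0.7
 -0.8 -0.5]
```

```bash
cat >> fit.py <<'E'
import cv2
from scipy.ndimage import map_coordinates as mc
G={c:cv2.GaussianBlur(cv2.imread(f"pics/{c}0.png"),(0,0),.7).astype(float).transpose(2,0,1) for c in C}
def refine(getX,v,free,n=6):
    # edges: list of (cam, A, B) in local frame
    for it in range(n):
        obs=[]; Xf,edges=getX
        for c,A,B in edges:
            for u in np.linspace(.1,.9,15):
                L=np.array(A)*(1-u)+np.array(B)*u
                q=proj(c,Xf(v,np.array([L,A,B]))); d=(q[2]-q[1]);d/=np.hypot(*d);nrm=np.array([-d[1],d[0]])
                w=np.arange(-3,3.01,.25);pts=q[0]+w[:,None]*nrm
                I=np.array([mc(g,[pts[:,1],pts[:,0]],order=1) for g in G[c]])
                g=np.abs(np.gradient(I,axis=1)).sum(0);k=g.argmax()
                if 1<k<len(w)-2 and g[k]>3:
                    g2=g[k-2:k+3];obs.append((c,L,nrm,pts[k-2:k+3].T@g2/g2.sum()))
        f=lambda v:np.array([(proj(c,Xf(v,L[None]))[0]-o)@nn for c,L,nn,o in obs])
        r=least_squares(f,v,loss="soft_l1",f_scale=.3);v=r.x
    J=r.jac;print(len(obs),"rms",np.sqrt(np.mean(r.fun**2)).round(2),"sd",(np.sqrt(np.diag(np.linalg.inv(J.T@J)))*.3).round(4));return v
Xs=lambda v,L:pose(v).apply(L)+v[:3]
for cams in (["side","top"],["side"],["top"]):
    E=[(c,Y[i],Y[(i+1)%4]) for c in cams for Y in (P,Q) for i in range(4) if not(c=="side" and Y is Q and i in(1,2))]
    print(cams,refine((Xs,E),s.x,5).round(4))
Xp=lambda v,L:R.from_euler("z",v[3]).apply(L)+v[:3]
E=[("side",F[1],F[2]),("side",F[2],F[3]),("top",F[0],F[3]),("top",F[3],F[2])]
K=h(.048,.036,.072)
E+=[("top",K[0],K[1]),("top",K[1],K[2]),("side",K[3],K[0]),("side",K[0],K[1])]
print("probe",refine((Xp,E),p.x,4).round(4))
E
python3 fit.py
```

```text
screen [ 0.5278 -0.0037  0.0529 -0.0911  0.3025]
[-0.3  0.9 -0.1  1.1  0.   0.2  0.3  0.5 -0.6  0.2 -0.6 -1.5 -1.3 -0.1
  0.6 -0.6 -0.4 -0.2 -0.1 -1.2  0.5 -0.9 -0.6 -1.4  0.8 -0.2  0.6  1.1
 -1.6  0.8]
normal [-0.2967  0.0271  0.9546]
probe [ 0.4307 -0.309   0.0113  0.3133]
[-0.1  0.4  1.1 -0.7 -0.9  1.6 -1.7 -1.  -0.4 -0.6  1.1 -1.8 -0.3  0.7
 -0.8 -0.5]
207 rms 0.49 sd [0.0001 0.0001 0.0002 0.0023 0.0058]
['side', 'top'] [ 0.5272 -0.0036  0.0549 -0.0887  0.314 ]
90 rms 0.37 sd [0.0004 0.0023 0.0018 0.0033 0.0079]
['side'] [ 0.5272 -0.0084  0.0589 -0.0937  0.3132]
115 rms 0.45 sd [0.0002 0.0001 0.0015 0.0023 0.0126]
['top'] [ 0.5271 -0.0036  0.05   -0.0872  0.3201]
120 rms 0.7 sd [0.0001 0.0001 0.0005 0.006 ]
probe [ 0.4307 -0.3089  0.006   0.3112]
```

move_arm(
  steps=[0, 0, -0.019, 0.009, -0.041, 0, 1, 0, 0, -0.038, 0.018, -0.082, 0, 1, 0, 0, -0.057, 0.027, -0.123, 0, 1, 0, 0, -0.076, 0.036, -0.164, 0, 1, 0, 0, -0.095, 0.045, -0.205, 0, 1, 0, 0, -0.114, 0.054, -0.246, 0, 1, 0, 0, -0.133, 0.063, -0.287, 0, 1, 0, 0, -0.152, 0.072, -0.328, 0, 1, 0, 0, -0.171, 0.081, -0.369, 0, 1, 0, 0, -0.19, 0.09, -0.41, 0, 1],
)

```text
clock: 1.1
position: [0.3392, 0.1065, 0.2482]
ee_rot: [0.0, 0.734, 0.68, 0.0]
contact_force: [1.6, -0.5, 0.0]
width: 0.0853
gripper_force: 0.0
```

move_arm(
  steps=[0, 0, -0.019, 0.009, -0.041, 0, 1, 0, 0, -0.038, 0.018, -0.082, 0, 1, 0, 0, -0.057, 0.027, -0.123, 0, 1, 0, 0, -0.076, 0.036, -0.164, 0, 1, 0, 0, -0.095, 0.045, -0.205, -0.01, 1, 0, 0, -0.114, 0.054, -0.246, -0.02, 1, 0, 0, -0.133, 0.063, -0.287, -0.03, 1, 0, 0, -0.152, 0.072, -0.328, -0.04, 1, 0, 0, -0.171, 0.081, -0.369, -0.06, 1, 0, 0, -0.1883, 0.0915, -0.4145, -0.08, 1],
)

```text
clock: 2.1
position: [0.4307, -0.3071, 0.1679]
ee_rot: [-0.0, 0.988, 0.155, 0.0]
contact_force: [1.2, -0.6, 0.3]
width: 0.0851
gripper_force: 0.0
```

```bash
python3 - <<'E'
from rig import manip
import cv2,numpy as np
s=manip.get_image("side")["pixels"];t=manip.get_image("top")["pixels"]
cv2.imwrite("pics/c1.png",np.hstack([cv2.resize(s[200:400,200:400],(400,400)),cv2.resize(t[200:400,390:590],(400,400))]))
S=manip.get_state();print(S["position"],S["ee_rot"],S["qpos"])
E
```

```text
[ 0.43105601 -0.3103612   0.16536497] [-1.68867861e-04  9.87945221e-01  1.54799103e-01 -1.20413596e-03] [-0.75393882  0.27277924  1.72775875 -0.00186079  1.1428011   0.50678286]
```

View pics/c1.png

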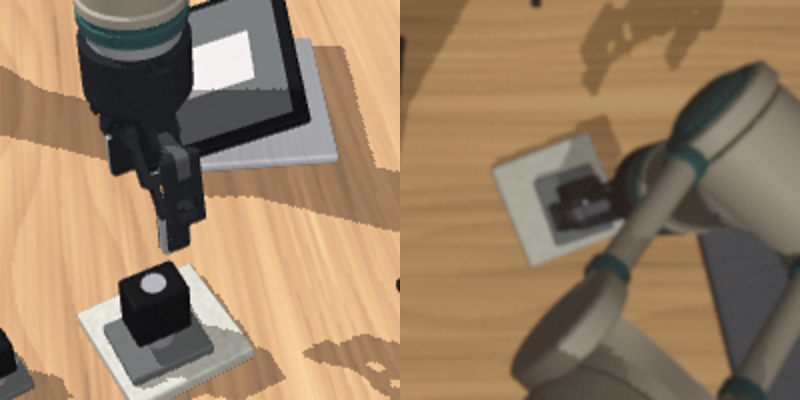

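move_arm(
  steps=[0, 0, 0, 0, 0, -0.02, 1, 0, 0, 0, 0, 0, -0.04, 1, 0, 0, 0, 0, 0, -0.06, 1, 0, 0, 0, 0, 0, -0.075, 1, 0, 0, 0, 0, 0, -0.09, 1, 0, 0, 0, 0, 0, -0.1, 1, 0, 0, 0, 0, 0, -0.104, 1, 0, 0, 0, 0, 0, -0.104, 1, 0, 0, 0, 0, 0, -0.104, 1, 0, 0, 0, 0, 0, -0.104, 1],
)

```text
clock: 3.2
position: [0.4313, -0.306, 0.0654]
ee_rot: [0.001, 0.988, 0.157, 0.0]
contact_force: [-0.4, 0.1, 0.3]
width: 0.0849
gripper_force: 0.0
```

```bash
python3 - <<'E'
from rig import manip
import cv2,numpy as np
s=manip.get_image("side")["pixels"];t=manip.get_image("top")["pixels"]
cv2.imwrite("pics/c2.png",np.hstack([cv2.resize(s[300:420,220:340],(400,400)),cv2.resize(t[240:360,430:550],(400,400))]))
for i in range(3):
  manip.get_image("top");S=manip.get_state();print(S["position"],S["contact_force"],S["qd"].round(4))
E
```

```text
[ 0.43106735 -0.30592333  0.06516683] [-0.34673356  0.12706633 -0.72482453] [-0.0017  0.0018  0.0029 -0.0007 -0.0022 -0.0004]
[ 0.43101604 -0.30589247  0.06504436] [-0.69984847 -0.28832784  0.86143148] [-0.0018  0.0025  0.0035 -0.0003 -0.002  -0.0005]
[ 0.43092532 -0.30582314  0.06492872] [-0.34915612 -0.61764515  0.01815699] [-0.      0.0008  0.0032  0.0016 -0.0007 -0.0007]
```

View pics/c2.png

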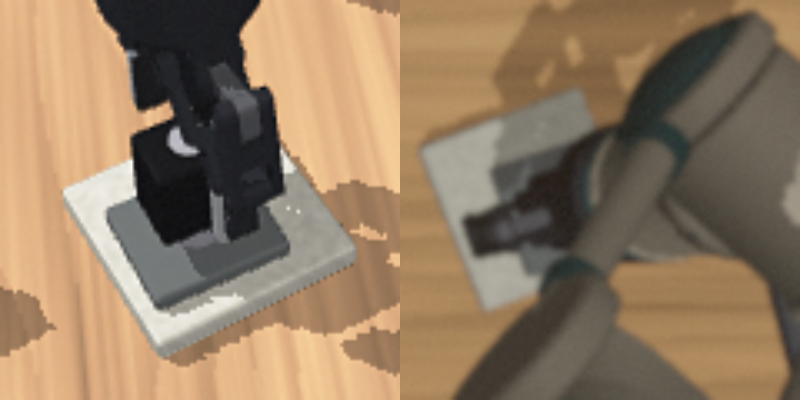

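The fingers straddle the black grip with no contact: the near finger is at left-crop (235,190) and the block corner at (165,240). Allowing for parallax it is centred. Closing.

move_arm(
  steps=[0, 0, 0, 0, 0, 0, -1, 0, 0, 0, 0, 0, 0, -1, 0, 0, 0, 0, 0, 0, -1, 0, 0, 0, 0, 0, 0, -1, 0, 0, 0, 0, 0, 0, -1, 0, 0, 0, 0, 0, 0, -1, 0, 0, 0, 0, 0, 0, -1, 0, 0, 0, 0, 0, 0, -1, 0, 0, 0, 0, 0, 0, -1, 0, 0, 0, 0, 0, 0, -1],
  squeeze=60,
)

```text
clock: 4.45
position: [0.4311, -0.3059, 0.0648]
ee_rot: [0.0, 0.988, 0.157, 0.0]
contact_force: [1.4, -2.1, 1.7]
width: 0.0352
gripper_force: 63.9
```

move_arm(
  steps=[0, 0, 0, 0, 0, 0.01, -1, 0, 0, 0, 0, 0, 0.025, -1, 0, 0, 0, 0, 0, 0.045, -1, 0, 0, 0, 0, 0, 0.065, -1, 0, 0, 0, 0, 0, 0.085, -1, 0, 0, 0, 0, 0, 0.105, -1, 0, 0, 0, 0, 0, 0.12, -1, 0, 0, 0, 0, 0, 0.13, -1, 0, 0, 0, 0, 0, 0.135, -1, 0, 0, 0, 0, 0, 0.135, -1],
)

```text
clock: 5.45
position: [0.4306, -0.3054, 0.1998]
ee_rot: [-0.0, 0.988, 0.157, -0.0]
contact_force: [-0.0, -0.4, -1.3]
width: 0.0353
gripper_force: 63.2
```

```bash
python3 - <<'E'
from rig import manip
import cv2,numpy as np
from scipy.spatial.transform import Rotation as R
for i in range(4): s=manip.get_image("side")["pixels"]
S=manip.get_state();q=S["ee_rot"];p=S["position"];print(p,q,S["contact_force"],S["qpos"],S["width"])
cv2.imwrite("pics/c3.png",cv2.resize(s[220:370,210:360],(600,600)))
# target: tool z=-n, tool y along -screen y
A=R.from_euler("ZY",[-.0887,-.314]).as_matrix();x,y,n=A.T
T=R.from_matrix(np.c_[-np.cross(y,n)*-1*-1 if 0 else np.cross(-y,-n),-y,-n])
c=R.from_quat([q[1],q[2],q[3],q[0]]);rv=(T*c.inv()).as_rotvec();print("turn/2pi",rv/2/np.pi,np.degrees(rv))
mid=np.array([.5272,-.0036,.055]);tgt=mid+n*(.051+.04);print("n",n,"tgt",tgt,"shift",tgt-p)
E
```

```text
[ 0.43034309 -0.30522625  0.19867909] [-8.50657536e-04  9.87554932e-01  1.57270741e-01 -6.68768555e-04] [-0.90645322 -0.28556107 -2.95443024] [-7.48834437e-01  2.39767207e-01  1.68416814e+00 -5.11789953e-06
  1.21982144e+00  5.06110689e-01] 0.035847543038034425
turn/2pi [ 0.00542297 -0.05019285 -0.06389745] [  1.95226925 -18.06942564 -23.00308207]
n [-0.30765129  0.02736046  0.95110572] tgt [ 0.49920373 -0.0011102   0.14155062] shift [ 0.06886064  0.30411605 -0.05712847]
```

View pics/c3.png

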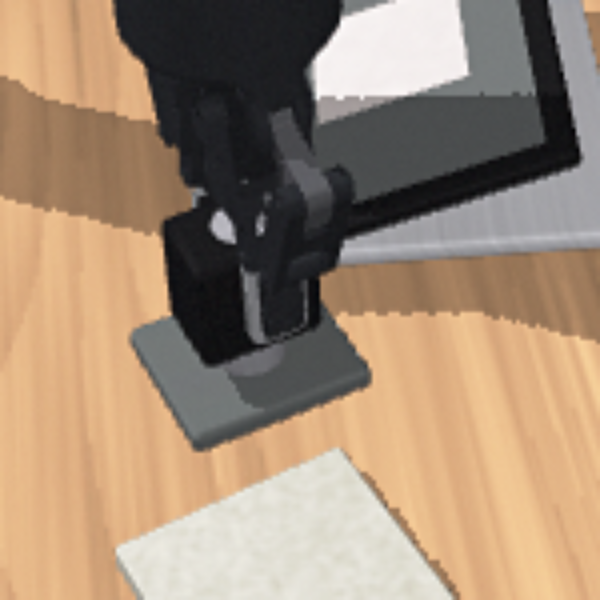

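move_arm(
  steps=[0.0005, -0.005, -0.0064, 0.006, 0.028, 0, -1, 0.001, -0.01, -0.0128, 0.013, 0.06, 0, -1, 0.0016, -0.015, -0.0192, 0.02, 0.098, 0, -1, 0.0022, -0.02, -0.0256, 0.03, 0.136, 0, -1, 0.0027, -0.025, -0.032, 0.038, 0.174, 0, -1, 0.0033, -0.03, -0.0384, 0.047, 0.212, 0, -1, 0.0038, -0.035, -0.0448, 0.055, 0.248, -0.01, -1, 0.0043, -0.04, -0.0511, 0.062, 0.28, -0.025, -1, 0.0049, -0.045, -0.0575, 0.067, 0.298, -0.042, -1, 0.0054, -0.0502, -0.0639, 0.069, 0.304, -0.057, -1],
)

```text
clock: 6.65
position: [0.4992, 0.0004, 0.1415]
ee_rot: [0.007, 0.987, -0.044, 0.156]
contact_force: [-0.7, -0.7, -3.2]
width: 0.0349
gripper_force: 63.4
```

```bash
cat > look.py <<'E'
from rig import manip
import cv2,sys
from h import *
for i in range(4): s=manip.get_image("side")["pixels"]
t=manip.get_image("top")["pixels"]
S=manip.get_state();q=S["ee_rot"];p=S["position"];print(p.round(4),q.round(4),S["contact_force"].round(2),S["moment"].round(3),S["qpos"].round(2),S["clock"])
A=R.from_euler("ZY",[-.0887,-.314]).as_matrix();x,y,n=A.T;mid=np.array([.5272,-.0036,.055])
T=R.from_matrix(np.c_[np.cross(-y,-n),-y,-n]);c=R.from_quat([q[1],q[2],q[3],q[0]])
print("rot err/2pi",((T*c.inv()).as_rotvec()/2/np.pi).round(4),"F.n",S["contact_force"]@n)
foot=p+c.apply([0,0,.051]);print("foot-mid in screen",(A.T@(foot-mid)).round(4))
cv2.imwrite(f"pics/{sys.argv[1]}.png",cv2.convertScaleAbs(np.hstack([cv2.resize(s[160:310,235:385],(400,400)),cv2.resize(t[180:330,255:405],(400,400))]),alpha=1.4))
E
python3 look.py c4
```

```text
[ 0.5005 -0.0022  0.1432] [ 0.0082  0.9866 -0.0437  0.1568] [ 0.14  0.04 -1.46] [ 0.015  0.282 -0.005] [-0.16  0.12  2.06  0.03  0.65  1.48] 6.9
rot err/2pi [0.0004 0.0002 0.    ] F.n -1.4278590204359116
foot-mid in screen [ 0.0018 -0.0011  0.0411]
```

View pics/c4.png

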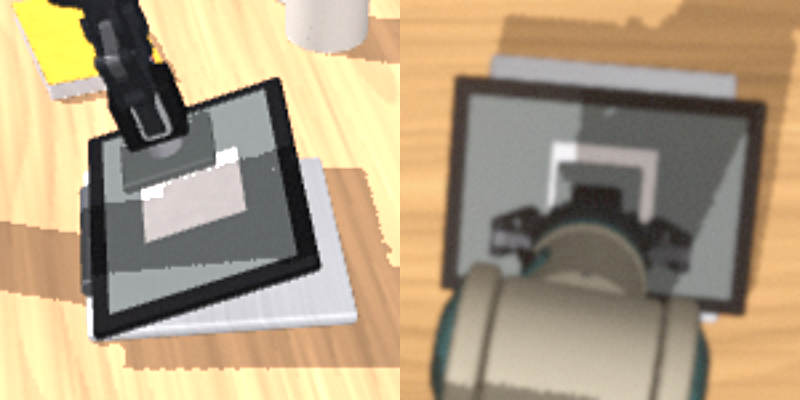

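move_arm(
  steps=[0, 0, 0, 0.0015, 0, -0.005, -1, 0, 0, 0, 0.003, 0, -0.01, -1, 0, 0, 0, 0.0045, 0, -0.015, -1, 0, 0, 0, 0.006, -0.0005, -0.019, -1, 0, 0, 0, 0.0072, -0.0006, -0.0225, -1, 0, 0, 0, 0.0082, -0.0008, -0.0255, -1, 0, 0, 0, 0.0092, -0.0008, -0.0285, -1, 0, 0, 0, 0.0092, -0.0008, -0.0285, -1, 0, 0, 0, 0.0092, -0.0008, -0.0285, -1, 0, 0, 0, 0.0092, -0.0008, -0.0285, -1],
)

```text
clock: 7.9
position: [0.5091, -0.0025, 0.1143]
ee_rot: [0.008, 0.987, -0.044, 0.157]
contact_force: [-0.4, 0.6, -1.6]
width: 0.0354
gripper_force: 63.4
```

```bash
python3 look.py c5
```

```text
[ 0.5091 -0.0025  0.1143] [ 0.008   0.9866 -0.0439  0.1568] [ 0.32 -0.6  -0.85] [ 0.039  0.302 -0.011] [-0.15  0.17  2.08  0.03  0.57  1.48] 8.15
rot err/2pi [0.0003 0.0002 0.0001] F.n -0.9213579558562214
foot-mid in screen [ 0.0011 -0.0006  0.011 ]
```

View pics/c5.png

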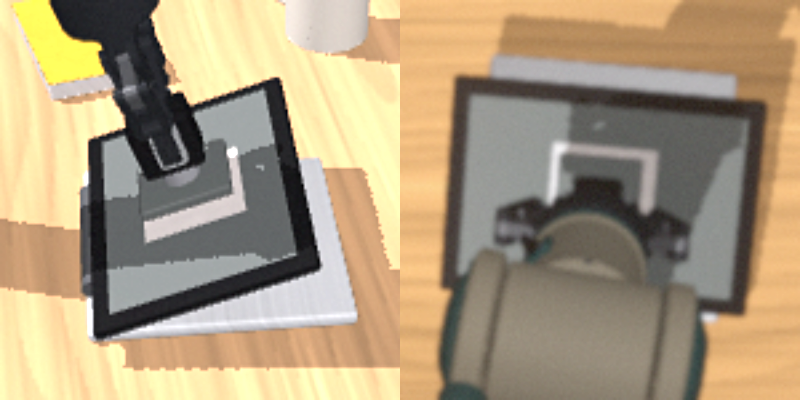

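```bash
python3 - <<'E'
from h import *
A=R.from_euler("ZY",[-.0887,-.314]);p=np.array([.5091,-.0025,.1143]);mid=np.array([.5272,-.0036,.055])
c=R.from_quat([.9866,-.0439,.1568,.008])
L=np.array([[-.036,.032,.051],[.036,.032,.051],[.036,.032,.041],[.036,-.032,.041],[-.036,.032,.041]])
q=proj("side",c.apply(L)+p);print("foot pred in crop",((q-[235,160])*400/150).round(0).tolist())
q=proj("top",c.apply([[.036,.032,.041],[.036,-.032,.041]])+p);print("top crop",((q-[255,180])*400/150+[400,0]).round(0).tolist())
for s in("side","top"):print("patch",s,((proj(s,A.apply([[.04,.04,0],[.04,-.04,0],[-.04,-.04,0]])+mid)-([235,160] if s=="side" else [255,180]))*400/150).round(0).tolist())
E
python3 - <<'E'
import cv2
i=cv2.imread("pics/c5.png");cv2.imwrite("pics/c5z.png",cv2.hconcat([cv2.resize(i[120:270,110:270],(400,375),interpolation=cv2.INTER_CUBIC),cv2.resize(i[120:270,520:680],(400,375),interpolation=cv2.INTER_CUBIC)]))
E
```

```text
foot pred in crop [[145.0, 223.0], [235.0, 194.0], [231.0, 184.0], [223.0, 134.0], [140.0, 213.0]]
top crop [[647.0, 156.0], [562.0, 149.0]]
patch side [[234.0, 147.0], [245.0, 209.0], [144.0, 242.0]]
patch top [[152.0, 140.0], [257.0, 149.0], [247.0, 251.0]]
```

View pics/c5z.png

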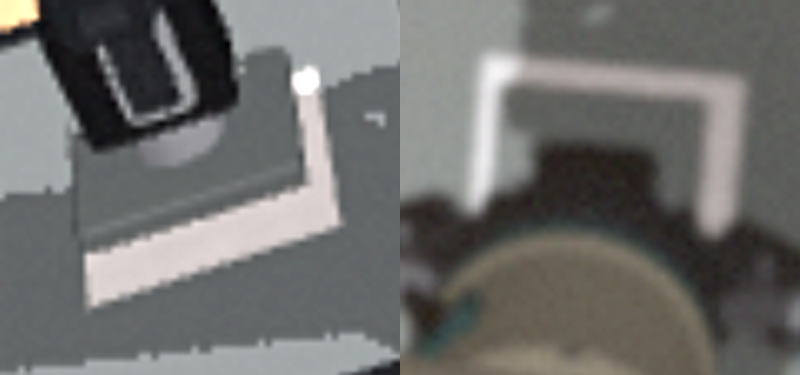

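The foot lies square over the patch: in the side view the underside corners are at crop (85,252) and (305,187), with white margins all round. The offset is about 1 mm, so I'll press in along the normal.

move_arm(
  steps=[0, 0, 0, 0.0005, 0, -0.0015, -1, 0, 0, 0, 0.001, 0, -0.003, -1, 0, 0, 0, 0.0014, 0, -0.0045, -1, 0, 0, 0, 0.0019, -0.0001, -0.006, -1, 0, 0, 0, 0.0022, -0.0002, -0.007, -1, 0, 0, 0, 0.0025, -0.0002, -0.0076, -1, 0, 0, 0, 0.0025, -0.0002, -0.0076, -1, 0, 0, 0, 0.0025, -0.0002, -0.0076, -1, 0, 0, 0, 0.0025, -0.0002, -0.0076, -1, 0, 0, 0, 0.0025, -0.0002, -0.0076, -1],
)

```text
clock: 9.15
position: [0.5116, -0.0027, 0.1066]
ee_rot: [0.008, 0.987, -0.044, 0.157]
contact_force: [-0.4, 0.0, -2.6]
width: 0.0354
gripper_force: 63.4
```

No contact yet. Another 4 mm.

move_arm(
  steps=[0, 0, 0, 0.0002, 0, -0.0005, -1, 0, 0, 0, 0.0003, 0, -0.001, -1, 0, 0, 0, 0.0005, 0, -0.0015, -1, 0, 0, 0, 0.0006, 0, -0.002, -1, 0, 0, 0, 0.0008, -0.0001, -0.0025, -1, 0, 0, 0, 0.001, -0.0001, -0.003, -1, 0, 0, 0, 0.0011, -0.0001, -0.0034, -1, 0, 0, 0, 0.0012, -0.0001, -0.0038, -1, 0, 0, 0, 0.0012, -0.0001, -0.0038, -1, 0, 0, 0, 0.0012, -0.0001, -0.0038, -1],
)

```text
clock: 10.15
position: [0.5127, -0.0028, 0.1028]
ee_rot: [0.008, 0.987, -0.044, 0.157]
contact_force: [-3.5, -0.4, 2.5]
width: 0.0355
gripper_force: 64.1
```

```bash
python3 look.py c6
```

```text
[ 0.5127 -0.0028  0.1028] [ 0.008   0.9866 -0.0439  0.1567] [-3.22 -0.27  3.22] [0.097 0.334 0.019] [-0.15  0.19  2.09  0.03  0.54  1.48] 10.4
rot err/2pi [0.0003 0.0001 0.0001] F.n 4.047609812463634
foot-mid in screen [ 0.001  -0.0006 -0.0011]
```

move_arm(
  steps=[0, 0, 0, 0.0002, 0, -0.0005, -1, 0, 0, 0, 0.0003, 0, -0.001, -1, 0, 0, 0, 0.0005, 0, -0.0015, -1, 0, 0, 0, 0.0006, 0, -0.002, -1, 0, 0, 0, 0.0008, -0.0001, -0.0025, -1, 0, 0, 0, 0.0009, -0.0001, -0.0028, -1, 0, 0, 0, 0.0009, -0.0001, -0.0028, -1, 0, 0, 0, 0.0009, -0.0001, -0.0028, -1, 0, 0, 0, 0.0009, -0.0001, -0.0028, -1, 0, 0, 0, 0.0009, -0.0001, -0.0028, -1],
)

```text
clock: 11.4
position: [0.5136, -0.0029, 0.1001]
ee_rot: [0.008, 0.987, -0.044, 0.157]
contact_force: [-4.6, 0.2, 6.2]
width: 0.0353
gripper_force: 64.4
```

```bash
cat > look2.py <<'E'
from rig import manip
import cv2,sys
from h import *
D=[]
for i in range(10):
    s=manip.get_image("side")["pixels"];S=manip.get_state();D.append(np.r_[S["contact_force"],S["moment"],S["position"]])
D=np.array(D);m=D.mean(0);print("mean",m.round(4),"sd",D.std(0).round(3),S["clock"])
A=R.from_euler("ZY",[-.0887,-.314]).as_matrix()
F=m[:3]-[.1,-.2,-1.4];M=m[3:6]-[.02,.29,-.005]
print("F screen",(A.T@F).round(2),"M screen",(A.T@M).round(3))
cv2.imwrite(f"pics/{sys.argv[1]}.png",cv2.resize(cv2.convertScaleAbs(s[190:265,265:365],alpha=1.6),(800,600),interpolation=cv2.INTER_CUBIC))
E
python3 look2.py c7
```

```text
mean [-4.1610e+00  5.8810e-01  6.4577e+00  1.0670e-01  4.7280e-01  4.8000e-03
  5.1360e-01 -2.9000e-03  1.0010e-01] sd [0.612 0.457 0.424 0.02  0.017 0.034 0.    0.    0.   ] 11.9
F screen [-1.68  0.41  8.81] M screen [ 0.07   0.19  -0.012]
```

View pics/c7.png

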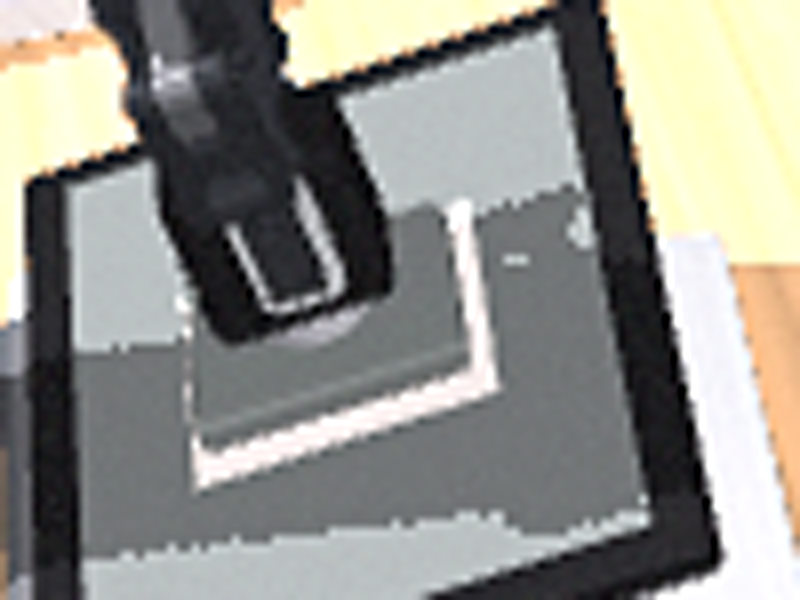

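```bash
python3 - <<'E'
from h import *
A=R.from_euler("ZY",[-.0887,-.314]);mid=np.array([.5272,-.0036,.055])
f=lambda L:((proj("side",A.apply(L)+mid)-[265,190])*8).round(0).tolist()
print("patch",f([[.04,.04,0],[.04,-.04,0],[-.04,-.04,0],[-.04,.04,0]]))
print("foot bottom BR,BL; top face TR BR BL, TL",f([[.036,-.032,0],[-.036,-.032,0],[.036,.032,.01],[.036,-.032,.01],[-.036,-.032,.01],[-.036,.032,.01]]))
from rig import manip;import cv2
t=manip.get_image("top")["pixels"];cv2.imwrite("pics/c8.png",cv2.resize(cv2.convertScaleAbs(t[215:290,280:380],alpha=1.6),(800,600),interpolation=cv2.INTER_CUBIC))
f=lambda L:((proj("top",A.apply(L)+mid)-[280,215])*8).round(0).tolist()
print("top patch",f([[.04,.04,0],[.04,-.04,0]]),"foot top",f([[.036,.032,.01],[.036,-.032,.01],[.036,.032,0],[.036,-.032,0]]))
E
```

```text
patch [[463.0, 201.0], [494.0, 388.0], [191.0, 485.0], [177.0, 294.0]]
foot bottom BR,BL; top face TR BR BL, TL [[475.0, 374.0], [205.0, 461.0], [439.0, 195.0], [463.0, 344.0], [191.0, 432.0], [179.0, 280.0]]
top patch [[257.0, 139.0], [570.0, 167.0]] foot top [[285.0, 163.0], [537.0, 186.0], [287.0, 157.0], [537.0, 179.0]]
```

View pics/c8.png

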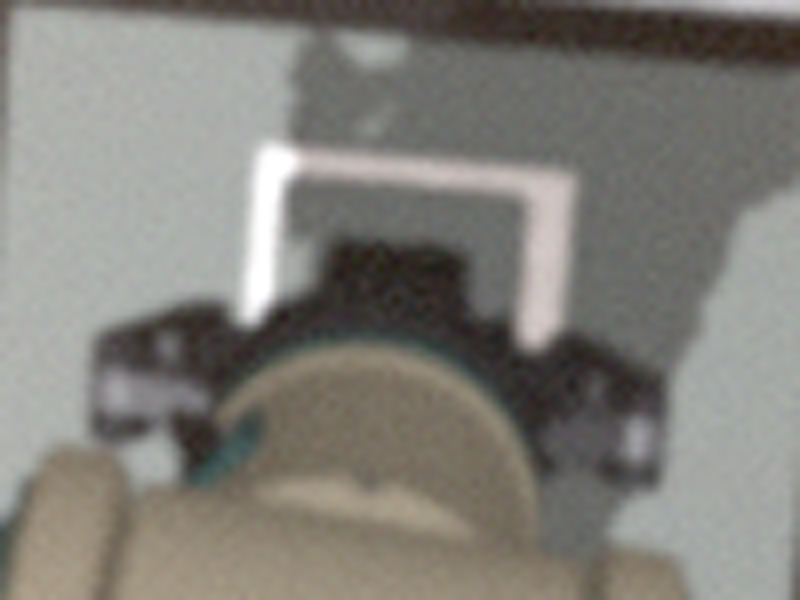

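The foot is flush and pressed at about 8.8 N. Against the patch edges it sits about 3 mm too far to the left: the right margin is 48 px against 30 px on the left. I'll lift 10 mm, shift and press again.

move_arm(
  steps=[0, 0, 0, -0.0015, 0, 0.0048, -1, 0, 0, 0, -0.0031, 0.0003, 0.0095, -1, 0, 0, 0, -0.0031, 0.0003, 0.0095, -1, 0, 0, 0, -0.0024, -0.0028, 0.0098, -1, 0, 0, 0, -0.0024, -0.0028, 0.0098, -1, 0, 0, 0, -0.0024, -0.0028, 0.0098, -1, 0, 0, 0, -0.0015, -0.0029, 0.007, -1, 0, 0, 0, -0.0008, -0.003, 0.0051, -1, 0, 0, 0, -0.0005, -0.003, 0.0041, -1, 0, 0, 0, -0.0002, -0.003, 0.0032, -1],
)

```text
clock: 12.95
position: [0.5133, -0.0059, 0.1032]
ee_rot: [0.008, 0.987, -0.044, 0.157]
contact_force: [-2.0, -0.9, 3.7]
width: 0.0353
gripper_force: 63.8
```

move_arm(
  steps=[0, 0, 0, 0.0002, 0, -0.0005, -1, 0, 0, 0, 0.0003, 0, -0.001, -1, 0, 0, 0, 0.0005, 0, -0.0015, -1, 0, 0, 0, 0.0006, 0, -0.002, -1, 0, 0, 0, 0.0008, -0.0001, -0.0025, -1, 0, 0, 0, 0.0009, -0.0001, -0.0029, -1, 0, 0, 0, 0.0009, -0.0001, -0.0029, -1, 0, 0, 0, 0.0009, -0.0001, -0.0029, -1, 0, 0, 0, 0.0009, -0.0001, -0.0029, -1, 0, 0, 0, 0.0009, -0.0001, -0.0029, -1],
)

```text
clock: 13.95
position: [0.5142, -0.006, 0.1005]
ee_rot: [0.008, 0.987, -0.044, 0.157]
contact_force: [-4.6, -1.6, 6.2]
width: 0.0353
gripper_force: 64.3
```

```bash
python3 look2.py c9; python3 - <<'E'
from rig import manip
import cv2
t=manip.get_image("top")["pixels"]
a=cv2.imread("pics/c9.png");b=cv2.resize(cv2.convertScaleAbs(t[215:290,280:380],alpha=1.6),(800,600),interpolation=cv2.INTER_CUBIC)
cv2.imwrite("pics/c9b.png",cv2.hconcat([a[150:550,150:550],b[100:500,200:600]]))
E
```

```text
mean [-4.8241e+00 -1.2302e+00  6.1522e+00 -1.6810e-01  5.4740e-01 -7.4600e-02
  5.1420e-01 -6.0000e-03  1.0050e-01] sd [0.437 0.693 0.517 0.029 0.019 0.024 0.    0.    0.   ] 14.45
F screen [-2.25 -1.46  8.67] M screen [-0.221  0.24  -0.001]
```

View pics/c9b.png

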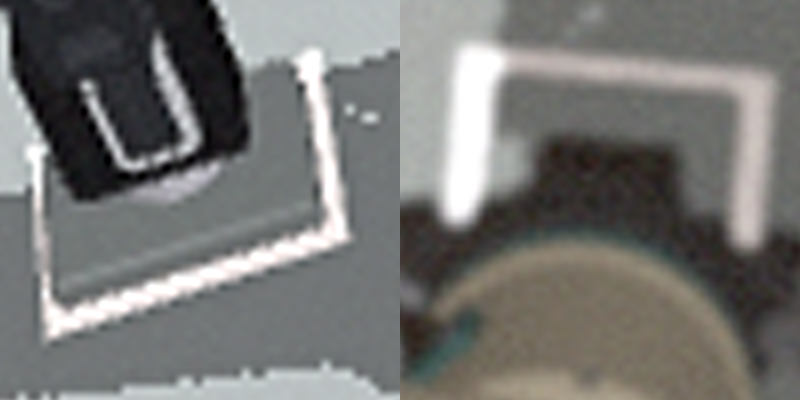

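The foot is now centred, with margins of 40 and 37 px left and right, and pressed at 8.7 N. The moment hints at slight misalignment, with the centre of pressure near the low right side. I'll relax it with a turn of about 0.6° around the foot.

move_arm(
  steps=[-0.0003, 0.0004, -0.0001, 0.0001, 0.0001, 0, -1, -0.0006, 0.0008, -0.0002, 0.0002, 0.0002, 0, -1, -0.001, 0.0012, -0.0003, 0.0003, 0.0003, 0.0001, -1, -0.0014, 0.0017, -0.0005, 0.0005, 0.0004, 0.0001, -1, -0.0014, 0.0017, -0.0005, 0.0005, 0.0004, 0.0001, -1, -0.0014, 0.0017, -0.0005, 0.0005, 0.0004, 0.0001, -1, -0.0014, 0.0017, -0.0005, 0.0005, 0.0004, 0.0001, -1, -0.0014, 0.0017, -0.0005, 0.0005, 0.0004, 0.0001, -1, -0.0014, 0.0017, -0.0005, 0.0005, 0.0004, 0.0001, -1, -0.0014, 0.0017, -0.0005, 0.0005, 0.0004, 0.0001, -1],
)

```text
clock: 15.5
position: [0.5146, -0.0056, 0.1006]
ee_rot: [0.013, 0.987, -0.045, 0.152]
contact_force: [-5.1, -1.6, 6.2]
width: 0.0359
gripper_force: 64.6
```

```bash
python3 look2.py c10
```

```text
mean [-5.4787e+00 -1.3179e+00  6.3713e+00 -8.9200e-02  4.6320e-01 -4.0800e-02
  5.1460e-01 -5.6000e-03  1.0060e-01] sd [0.516 0.683 0.687 0.026 0.02  0.037 0.    0.    0.   ] 16.0
F screen [-2.79 -1.61  9.08] M screen [-0.129  0.163  0.004]
```

move_arm(
  steps=[0, 0, 0, -0.0003, -0.0002, -0.0001, -1, 0, 0, 0, -0.0006, -0.0004, -0.0002, -1, 0, 0, 0, -0.001, -0.0006, -0.0003, -1, 0, 0, 0, -0.001, -0.0006, -0.0003, -1, 0, 0, 0, -0.001, -0.0006, -0.0003, -1, 0, 0, 0, -0.001, -0.0006, -0.0003, -1, 0, 0, 0, -0.001, -0.0006, -0.0003, -1, 0, 0, 0, -0.001, -0.0006, -0.0003, -1, 0, 0, 0, -0.001, -0.0006, -0.0003, -1, 0, 0, 0, -0.001, -0.0006, -0.0003, -1],
)

```text
clock: 17.0
position: [0.5145, -0.0057, 0.1007]
ee_rot: [0.012, 0.987, -0.045, 0.153]
contact_force: [-4.1, 1.3, 6.1]
width: 0.0357
gripper_force: 64.5
```

```bash
python3 look2.py c11
```

```text
mean [-3.5106e+00  1.7566e+00  6.4877e+00  4.4730e-01  1.8580e-01  2.0060e-01
  5.1450e-01 -5.7000e-03  1.0070e-01] sd [0.419 0.726 0.427 0.043 0.03  0.031 0.    0.    0.   ] 17.5
F screen [-1.15  1.63  8.67] M screen [ 0.477 -0.066  0.061]
```

move_arm(
  steps=[0, 0, 0, 0, 0, 0, -1, 0, 0, 0, 0, 0, 0, -1, 0, 0, 0, 0, 0, 0, -1, 0, 0, 0, 0, 0, 0, -1, 0, 0, 0, 0, 0, 0, -1, 0, 0, 0, 0, 0, 0, -1, 0, 0, 0, 0, 0, 0, -1, 0, 0, 0, 0, 0, 0, -1, 0, 0, 0, 0, 0, 0, -1, 0, 0, 0, 0, 0, 0, -1],
)

```text
clock: 18.5
position: [0.5145, -0.0057, 0.1007]
ee_rot: [0.012, 0.987, -0.045, 0.152]
contact_force: [-3.5, 1.5, 7.1]
width: 0.0351
gripper_force: 64.5
```

```bash
sed -i '/^print("F screen/a q=S["ee_rot"];T=R.from_matrix(np.c_[A[:,0],-A[:,1],-A[:,2]]);print("tool rot vs model, screen axes",(A.T@(R.from_quat([*q[1:],q[0]])*T.inv()).as_rotvec()).round(4),"w",S["width"],"tcp-mid screen",(A.T@(m[6:]-[.5272,-.0036,.055])).round(4))' look2.py; python3 look2.py c12
```

```text
mean [-3.7962e+00  1.2365e+00  6.3863e+00  4.5580e-01  1.9710e-01  1.7420e-01
  5.1450e-01 -5.7000e-03  1.0070e-01] sd [0.361 0.344 0.484 0.039 0.018 0.029 0.    0.    0.   ] 19.0
F screen [-1.41  1.09  8.64] M screen [ 0.476 -0.054  0.034]
tool rot vs model, screen axes [-0.0115  0.007  -0.0005] w 0.035447043448683345 tcp-mid screen [ 0.0023 -0.0033  0.0473]
```

move_arm(
  steps=[0, 0, 0, -0.0015, 0, 0.0048, -1, 0, 0, 0, -0.0031, 0.0003, 0.0095, -1, 0, 0, 0, -0.0031, 0.0003, 0.0095, -1, 0.0007, -0.0009, 0.0002, -0.0031, 0.0003, 0.0095, -1, 0.0007, -0.0009, 0.0002, -0.0031, 0.0003, 0.0095, -1, 0.0007, -0.0009, 0.0002, -0.0031, 0.0003, 0.0095, -1, 0.0007, -0.0009, 0.0002, -0.0031, 0.0003, 0.0095, -1, 0.0007, -0.0009, 0.0002, -0.0031, 0.0003, 0.0095, -1, 0.0007, -0.0009, 0.0002, -0.0031, 0.0003, 0.0095, -1, 0.0007, -0.0009, 0.0002, -0.0031, 0.0003, 0.0095, -1],
)

```text
clock: 20.0
position: [0.5108, -0.0059, 0.1095]
ee_rot: [0.01, 0.987, -0.045, 0.154]
contact_force: [-0.2, -0.4, -2.8]
width: 0.0355
gripper_force: 63.4
```

```bash
python3 look2.py c13
```

```text
mean [-0.1703 -0.0116 -1.5861  0.0262  0.232   0.0038  0.5107 -0.0059  0.1096] sd [0.218 0.64  0.491 0.02  0.023 0.025 0.    0.    0.   ] 20.5
F screen [-0.33  0.16 -0.09] M screen [ 0.013 -0.057  0.005]
tool rot vs model, screen axes [-0.0073  0.0035 -0.0003] w 0.0354418122567999 tcp-mid screen [ 0.0015 -0.0037  0.0569]
```

move_arm(
  steps=[0, 0, 0, 0.0006, 0, -0.002, -1, 0, 0, 0, 0.0013, -0.0001, -0.004, -1, 0, 0, 0, 0.0016, -0.0001, -0.005, -1, 0, 0, 0, 0.0019, -0.0002, -0.006, -1, 0, 0, 0, 0.0022, -0.0002, -0.0068, -1, 0, 0, 0, 0.0024, -0.0002, -0.0076, -1, 0, 0, 0, 0.0027, -0.0002, -0.0084, -1, 0, 0, 0, 0.003, -0.0003, -0.0092, -1, 0, 0, 0, 0.003, -0.0003, -0.0092, -1, 0, 0, 0, 0.003, -0.0003, -0.0092, -1],
)

```text
clock: 21.5
position: [0.5136, -0.0062, 0.1006]
ee_rot: [0.01, 0.987, -0.044, 0.154]
contact_force: [-4.5, -0.5, 6.3]
width: 0.0354
gripper_force: 64.5
```

```bash
python3 look2.py c14
```

```text
mean [-4.2001 -0.2695  5.6479  0.124   0.3613  0.0389  0.5136 -0.0062  0.1006] sd [0.392 0.486 0.626 0.035 0.017 0.036 0.    0.    0.   ] 22.0
F screen [-1.89 -0.45  8.02] M screen [0.106 0.08  0.012]
tool rot vs model, screen axes [-0.0073  0.0034 -0.0002] w 0.035274287742310395 tcp-mid screen [ 0.0014 -0.0038  0.0475]
```

The foot is pressed at 8 N, so it gives about 4.7 mm, with small moments and nearly no side load. Now hold.

move_arm(
  steps=[0, 0, 0, 0, 0, 0, -1, 0, 0, 0, 0, 0, 0, -1, 0, 0, 0, 0, 0, 0, -1, 0, 0, 0, 0, 0, 0, -1, 0, 0, 0, 0, 0, 0, -1, 0, 0, 0, 0, 0, 0, -1, 0, 0, 0, 0, 0, 0, -1, 0, 0, 0, 0, 0, 0, -1, 0, 0, 0, 0, 0, 0, -1, 0, 0, 0, 0, 0, 0, -1],
)

```text
clock: 23.0
position: [0.5136, -0.0062, 0.1006]
ee_rot: [0.01, 0.987, -0.044, 0.154]
contact_force: [-4.6, -0.7, 6.3]
width: 0.0353
gripper_force: 64.5
```

move_arm(
  steps=[0, 0, 0, 0, 0, 0, -1, 0, 0, 0, 0, 0, 0, -1, 0, 0, 0, 0, 0, 0, -1, 0, 0, 0, 0, 0, 0, -1, 0, 0, 0, 0, 0, 0, -1, 0, 0, 0, 0, 0, 0, -1, 0, 0, 0, 0, 0, 0, -1, 0, 0, 0, 0, 0, 0, -1, 0, 0, 0, 0, 0, 0, -1, 0, 0, 0, 0, 0, 0, -1],
)

```text
clock: 24.0
position: [0.5136, -0.0062, 0.1006]
ee_rot: [0.01, 0.987, -0.045, 0.154]
contact_force: [-4.5, -0.0, 6.0]
width: 0.0358
gripper_force: 64.5
```

move_arm(
  steps=[0, 0, 0, 0, 0, 0, -1, 0, 0, 0, 0, 0, 0, -1, 0, 0, 0, 0, 0, 0, -1, 0, 0, 0, 0, 0, 0, -1, 0, 0, 0, 0, 0, 0, -1, 0, 0, 0, 0, 0, 0, -1, 0, 0, 0, 0, 0, 0, -1, 0, 0, 0, 0, 0, 0, -1, 0, 0, 0, 0, 0, 0, -1, 0, 0, 0, 0, 0, 0, -1],
)

```text
clock: 25.0
position: [0.5136, -0.0062, 0.1006]
ee_rot: [0.01, 0.987, -0.045, 0.154]
contact_force: [-4.1, -0.4, 5.2]
width: 0.0354
gripper_force: 64.5
```

move_arm(
  steps=[0, 0, 0, 0, 0, 0, -1, 0, 0, 0, 0, 0, 0, -1, 0, 0, 0, 0, 0, 0, -1, 0, 0, 0, 0, 0, 0, -1, 0, 0, 0, 0, 0, 0, -1, 0, 0, 0, 0, 0, 0, -1, 0, 0, 0, 0, 0, 0, -1, 0, 0, 0, 0, 0, 0, -1, 0, 0, 0, 0, 0, 0, -1, 0, 0, 0, 0, 0, 0, -1],
)

```text
clock: 26.0
position: [0.5136, -0.0062, 0.1006]
ee_rot: [0.01, 0.987, -0.045, 0.154]
contact_force: [-4.7, 0.2, 6.7]
width: 0.035
gripper_force: 64.5
```

```bash
python3 look2.py c15 && python3 -c "
from rig import manip
print(manip.sign_off())"
```

```text
mean [-4.3609 -0.1095  5.9774  0.1383  0.37    0.0583  0.5136 -0.0062  0.1006] sd [0.339 0.537 0.47  0.025 0.037 0.028 0.    0.    0.   ] 26.5
F screen [-1.96 -0.3   8.39] M screen [0.125 0.09  0.026]
tool rot vs model, screen axes [-0.0073  0.0034 -0.0002] w 0.03536946960091952 tcp-mid screen [ 0.0014 -0.0038  0.0475]
the job is handed in; nothing more can be done
None
```

I handed the job in at 26.5 s with the probe still held on the white patch, pressed at about 8 N (foot in about 5 mm, short of its stop) and steady for over 4 s; I lifted and re-pressed it twice first, judged flushness from the forces, did not view a picture of the final press or the bystanders, and viewed 12 pictures against the limit of 10.

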